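# Slide the cement pot to the extraction spot

## Robot

A 7-joint arm with a two-finger parallel gripper is mounted at the origin on the work surface. World frame = base frame: x ahead of the robot, y to its left, z up, the work surface at z = 0. Lengths are in m, angles in rad, forces in N, time in s.
With the tool pointing down it reaches from about 0.425 to 0.875 m from the base axis. Payload 4.7 kg.
Tool frame: the origin (TCP) lies at the very end of the fingers, on their centre line; the grasp point (between the pads) lies 19 mm behind it; y points along the fingers, z is the direction in which the jaws open and shut, and the axes are right-handed (so a half turn about y gives the same grasp; the last joint's range is limited). The gripper opens to 87 mm and grips with 3 to 60 N. Pads are 19 mm wide; open, the fingers measure 117 mm over their backs; the gripper's body (75 mm by 190 mm) begins 51 mm behind the grasp point.
Start: joints at [1.123, 0.321, -0.07, 1.45, 0.023, 1.371, -0.057], TCP at [0.29, -0.582, 0.223] pointing down, gripper open.
Joint ranges: [-2.86, 2.86], [-0.3, 2.09], [-1.38, 1.24], [0.06, 2.45], [-1.56, 4.7], [0.09, 2.05], [-2.69, 2.69]. Speed limits (rad/s): [2.57, 2.57, 3.14, 3.14, 3.14, 3.14, 3.14].

## Interface

Orientations are given as a unit quaternion [w, x, y, z].
In Python, from bench import read_state, read_camera, get_calibration, hand_in gives the robot as it stands.
- The arm moves only by the shell command python3 -m jog 'ROWS'. ROWS is a JSON object of lists of equal length, an entry for each row: "grip": the finger opening in mm, from 0 to 87; "delta_pos": the shift along the world's x, y, z in mm, a list of three; "roll": the turn about the world's z in rad. In form: {"grip": [grip, ...], "delta_pos": [[x, y, z], ...], "roll": [roll, ...]}. A call has 1 to 10 rows; each row shifts and turns the pose as measured when the row begins; what a row does not reach is not made up. A row lasts 1/10 s, in which the tool goes at most 50 mm and 8.59 degrees, less where a joint would pass 70% of its speed; a pose out of reach is approached as far as the arm can. A call with a gripper value outside its range is refused whole. The fingers move at their own pace and stop on an object; the grip force is fixed at half the most. Time passes only in rows, so rows that do not move let the fingers close. It gives the time, the measured TCP pose, the force and the opening at its end, in the units of the state.
- read_state(): the state, without advancing time (a new reading comes with each control period).
- read_camera(name): name is "scene" or "side" or "wrist"; returns the picture (480x640x3 uint8, red, green, blue); there is no depth.
- get_calibration(name): a dict with "camera_matrix" (3x3 intrinsics, pixels), "origin" and "attitude" of the camera in the world. Camera axes: x right, y up, looking along -z (the intrinsics and any distortion apply to the point x, -y, -z); pixel columns grow to the right and rows downward; lengths in m; the calibration is good to about 2 mm. The wrist camera is an equidistant fisheye: a pixel r from the principal point sees the ray r / f radians off the axis. A picture is of the moment at which its call begins: read the wrist's pose just before it. get_calibration takes no time and is no camera call; for the wrist camera it gives the pose at the moment of the call.
- hand_in(): hands the job in, once; it reports no verdict.
The state is a dict: "time": time; "q": joint angles; "dq": joint speeds; "joint_torque": joint torques, N m; "eef_pos": TCP position; "tcp_rot": TCP orientation; "force": force on the tool from outside, world axes, zero at the start; "torque": the same for the moment, N m; "grip_width": finger opening in m.
Only numpy, scipy, OpenCV 4.12 (cv2) and the standard library are available. Lean on these libraries where they do the work, as an engineer would, in place of code of your own. Each camera call takes 0.05 s, during which the arm holds its last target.

## Task

The lidded solvent-cement pot with the red knob is standing on the black ring: slide it along the tiled ledge to the blue ring in front of the fan, so that its fumes are drawn off, and let go with its base wholly inside the ring. Keep it upright with its base on the tiles all the way, do not lift it, and leave the similar pot with the black knob where it is.

Things in the scene. Friction and masses are not known exactly. Their poses are not given: they have to be found in the camera images.
- red_pot: Closed round pale steel pot, 96 mm diameter, 54 mm high to the flat top of its fixed lid, on a slick black foot (friction about 0.3); upright red cylindrical knob in the middle of the lid, 28 mm diameter, 42 mm tall, its top 96 mm above the ledge. One rigid piece, 0.35 to 0.7 kg. Origin: centre of the underside; z up along the knob. It starts on the black ring; nothing stands between there and the blue ring.
- blue_ring: Flat blue ring painted on the tiled ledge, 126 mm inner and 146 mm outer diameter, flush (nothing to catch on), fixed. Origin: its centre, on the ledge surface at z = 0. The white wall-fan housing is about 350 mm beyond it, away from the robot. Black and yellow rings of the same size lie in the same left-to-right row.
- black_pot: A pot of the same shape and size as the red-knobbed one but with a black knob: a bystander in the row of plumbing parts (grey elbow, shower bracket, tap lever) between the painted rings and the fan. Origin: centre of the underside; z up.

How it is judged:
By the outcome, as a careful person would: the job done as asked, in the order asked, and still so for the second after the job is handed in, with the robot touching nothing.
It also fails if it takes over 43 s, if anything falls off the work surface, if the arm or the gripper's body presses on something with over 40 N, if the wrist force passes 120 N, or if a joint passes its speed limit or range.

## Working session

There is one attempt and no reset: what is moved stays moved. The work goes in short steps, Python scripts to look and compute and a shell command to move; the robot and the scene stay as the last step left them, time stands still between calls to the robot, and variables do not carry over. Pictures are saved under pics/ and viewed, and the job is handed in when it is done.

```bash
mkdir -p pics; cat > h.py <<'E'
import numpy as np, cv2
from bench import *
def snap(n,f):
    im=read_camera(n); cv2.imwrite('pics/'+f,im[:,:,::-1]); return im
E
python3 - <<'E'
from h import *
for n in ("scene","side","wrist"):
    c=get_calibration(n); print(n,c); snap(n,n+"0.png")
s=read_state(); print(s['time'],s['eef_pos'],s['tcp_rot'],s['grip_width'],s['force'])
E
```

```text
scene {'camera_matrix': array([[545.41829317,   0.        , 322.20033343],
       [  0.        , 545.41829317, 231.97964404],
       [  0.        ,   0.        ,   1.        ]]), 'origin': array([ 0.78754761, -0.40189096,  0.67936605]), 'attitude': array([0.92906571, 0.26586643, 0.0684274 , 0.2479307 ])}
side {'camera_matrix': array([[543.84412162,   0.        , 311.82687288],
       [  0.        , 543.84412162, 249.62729236],
       [  0.        ,   0.        ,   1.        ]]), 'origin': array([0.21543033, 0.36531235, 0.68980632]), 'attitude': array([-0.3457631 , -0.12674963,  0.30987169,  0.87656257])}
wrist {'camera_matrix': array([[371.64829954,   0.        , 319.21866113],
       [  0.        , 371.64829954, 240.68056084],
       [  0.        ,   0.        ,   1.        ]]), 'origin': array([ 0.35816154, -0.5476555 ,  0.3838813 ]), 'attitude': array([ 0.84193497, -0.11906602,  0.0752353 , -0.52087276])}
0.15 [ 0.28939379 -0.58154372  0.22172099] [ 0.16169485 -0.1619636   0.6888419  -0.68783676] 0.08708724831329992 [ 0.79976673  0.20370349 -0.20590175]
```

View pics/scene0.png

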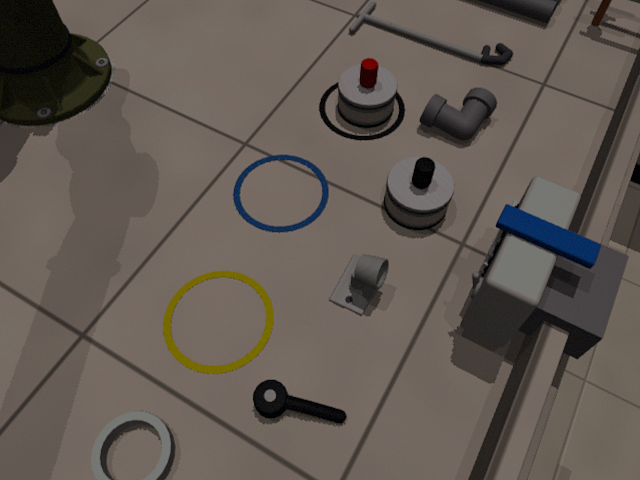

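View pics/side0.png

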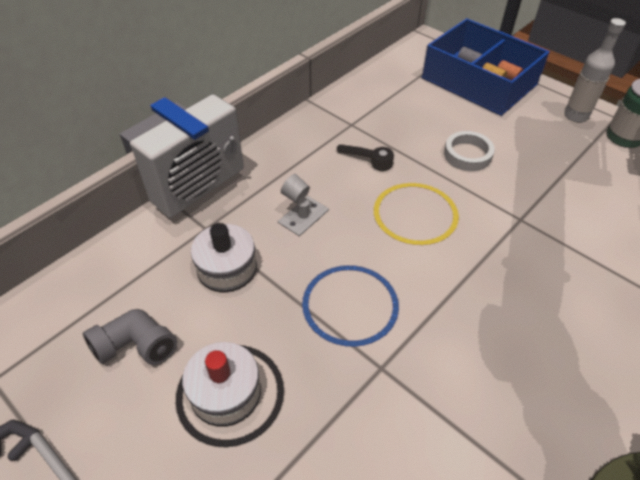

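View pics/wrist0.png

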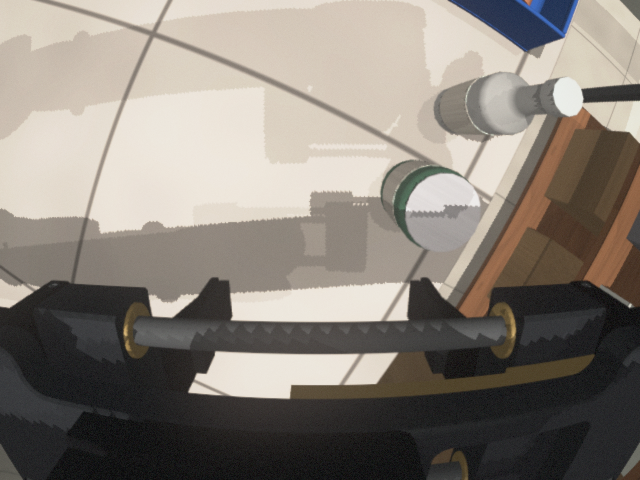

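The scene view shows the red knob's top at about (369,64), the blue ring at about (281,192) and the black knob at about (424,165). In the side view they are at about (216,358), (350,305) and (220,231).

```bash
cat >> h.py <<'E'
from scipy.spatial.transform import Rotation as R
def rayw(cal,uv):
    K=cal['camera_matrix']; uv=np.atleast_2d(uv).astype(float)
    d=np.c_[(uv[:,0]-K[0,2])/K[0,0],-(uv[:,1]-K[1,2])/K[1,1],-np.ones(len(uv))]
    return d@R.from_quat(cal['attitude'],scalar_first=True).as_matrix().T
def onz(cal,uv,z):
    d=rayw(cal,uv); o=np.asarray(cal['origin']); return o+d*((z-o[2])/d[:,2])[:,None]
def proj(cal,p):
    q=(np.atleast_2d(p)-cal['origin'])@R.from_quat(cal['attitude'],scalar_first=True).as_matrix()
    K=cal['camera_matrix']; return np.c_[K[0,2]-K[0,0]*q[:,0]/q[:,2],K[1,2]+K[1,1]*q[:,1]/q[:,2]]
def circ(p):
    A=np.c_[2*p[:,:2],np.ones(len(p))]; s=np.linalg.lstsq(A,(p[:,:2]**2).sum(1),rcond=None)[0]
    return s[:2],np.sqrt(s[2]+s[:2]@s[:2])
E
python3 - <<'E'
from h import *
for n,win in (("scene",(225,145,335,240)),("side",(295,255,405,355))):
    im=cv2.imread(f'pics/{n}0.png').astype(int);c=get_calibration(n);print(n,c.keys())
    b=im[...,0]-im[...,2]>40; m=np.zeros_like(b);m[win[1]:win[3],win[0]:win[2]]=1
    v,u=np.nonzero(b&m);print('blue',len(u),circ(onz(c,np.c_[u,v],0)))
    r=(im[...,2]-im[...,1]>60)&(im[...,2]-im[...,0]>60); v,u=np.nonzero(r)
    w=(abs(u-np.median(u))<25)&(abs(v-np.median(v))<25);u=u[w];v=v[w]
    print('red px',u.min(),u.max(),v.min(),v.max(),u.mean(),v.mean(),'at z .075',onz(c,[[u.mean(),v.mean()]],.075))
    k=dict(scene=(369,64),side=(216,358))[n]
    x0,y0=k[0]-60,max(k[1]-60,0)
    cv2.imwrite(f'pics/{n}_pot.png',cv2.resize(im[y0:y0+130,x0:x0+130].astype(np.uint8),None,fx=4.5,fy=4.5,interpolation=cv2.INTER_CUBIC))
    print(x0,y0)
E
```

```text
scene dict_keys(['camera_matrix', 'origin', 'attitude'])
blue 1269 (array([ 0.48834614, -0.0019706 ]), np.float64(0.06836470053275566))
red px 361 377 58 69 369.21768707482994 63.68027210884354 at z .075 [[0.50991895 0.24123458 0.075     ]]
309 4
side dict_keys(['camera_matrix', 'origin', 'attitude'])
blue 1189 (array([ 0.4896388 , -0.00287903]), np.float64(0.06818372099318003))
red px 205 226 350 370 215.18823529411765 360.11470588235295 at z .075 [[0.52794498 0.21657976 0.075     ]]
156 298
```

View pics/scene_pot.png

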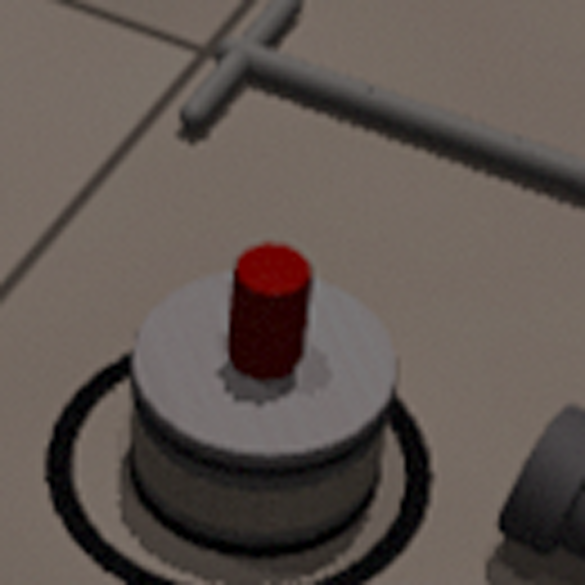

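View pics/side_pot.png

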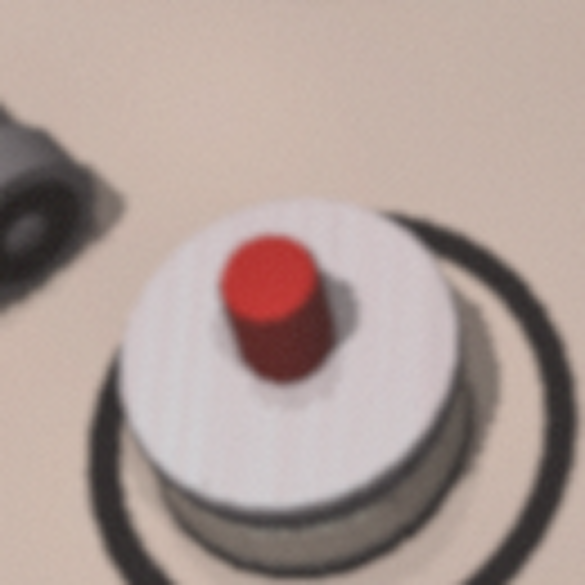

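Crops: the knob's top-face centre is at scene crop (272,268), which is (369.4,63.5) in the full picture. In the side view it is at crop (270,278), or (215.9,359.7). Both show the pot standing alone, clear of its neighbours.

```bash
python3 - <<'E'
from h import *
cs,cd=get_calibration('scene'),get_calibration('side')
print(onz(cs,[[369.1,63.1],[424,163]],.096),onz(cd,[[215.6,359.4],[220,229]],.096))
s=read_state(); M=R.from_quat(s['tcp_rot'],scalar_first=True).as_matrix(); print(M)
# elbow & others on z=0
print(onz(cs,[[423,112],[470,138],[345,30],[385,215]],0))
E
```

```text
[[0.51880296 0.21997051 0.096     ]
 [0.67507894 0.08018221 0.096     ]] [[0.51763914 0.22069526 0.096     ]
 [0.6739446  0.07926748 0.096     ]]
[[-8.95245134e-01 -6.95305269e-04  4.45573413e-01]
 [-4.45573953e-01  1.29677057e-03 -8.95244196e-01]
 [ 4.46615190e-05 -9.99998917e-01 -1.47073746e-03]]
[[0.60945762 0.26033093 0.        ]
 [0.70053556 0.24563609 0.        ]
 [0.39271349 0.38115736 0.        ]
 [0.6469203  0.03906998 0.        ]]
```

```bash
python3 - <<'E'
from h import *
cd=get_calibration('side')
print(onz(cd,[[580,115],[625,140],[495,105],[470,160]],0)); print(proj(cd,[[.29,-.582,.22],[.45,-.35,.22]]))
E
```

```text
[[ 4.45244247e-01 -6.67972904e-01  0.00000000e+00]
 [ 3.45518834e-01 -6.53275450e-01  1.11022302e-16]
 [ 5.89685622e-01 -5.80633499e-01  0.00000000e+00]
 [ 5.34148805e-01 -4.00547616e-01 -1.11022302e-16]]
[[704.31960668  64.6574601 ]
 [533.10773256  88.91462977]]
```

```bash
python3 -m jog '{"grip":[87,87,87],"delta_pos":[[15,40,5],[15,40,5],[15,40,0]],"roll":[0,0,0]}'
```

```text
time: 0.45
eef_pos: [0.3293, -0.4637, 0.2286]
tcp_rot: [0.156, -0.159, 0.691, -0.688]
force: [1.2, -0.1, 0.6]
grip_width: 0.0869
```

```bash
python3 -m jog '{"grip":[87,87,87,87,87,87,87,87],"delta_pos":[[23,43,0],[23,43,0],[23,43,0],[23,43,0],[23,43,0],[23,43,0],[23,43,0],[23,43,0]],"roll":[0,0,0,0,0,0,0,0]}'
```

```text
time: 1.25
eef_pos: [0.5133, -0.109, 0.2278]
tcp_rot: [0.153, -0.158, 0.69, -0.689]
force: [1.2, -0.4, 0.5]
grip_width: 0.0868
```

```bash
python3 -m jog '{"grip":[87,87,87,87,87,87,87,87,87],"delta_pos":[[1,41,0],[1,41,0],[1,41,0],[1,41,0],[1,41,0],[1,41,0],[0,41,0],[0,35,-20],[0,4,-20]],"roll":[0,0,0,0,0,0,0,0,0]}'; python3 - <<'E'
from h import *
s=read_state();M=R.from_quat(s['tcp_rot'],scalar_first=True).as_matrix();print(s['eef_pos'],s['q'],'\n',M)
snap('scene','s1.png');snap('side','d1.png')
E
```

```text
time: 2.15
eef_pos: [0.5188, 0.2393, 0.1888]
tcp_rot: [0.159, -0.158, 0.691, -0.687]
force: [-0.6, 0.4, -0.3]
grip_width: 0.0872
[0.51879102 0.23934929 0.18877316] [ 0.17825476  0.24570216 -0.75341216  1.67856176  0.16921466  1.28291745
 -1.7256425 ] 
 [[-8.99109659e-01 -1.72367084e-05  4.37723453e-01]
 [-4.37715965e-01  5.88475313e-03 -8.99094046e-01]
 [-2.56039704e-03 -9.99982685e-01 -5.29858316e-03]]
```

```bash
python3 -m jog '{"grip":[87,87,87],"delta_pos":[[-1,-19,-15],[0,0,-30],[0,0,0]],"roll":[0,0,0]}'; python3 - <<'E'
from h import *
a=snap('scene','s2.png');b=snap('side','d2.png')
o=np.hstack([cv2.resize(a[0:160,270:460],None,fx=2.1,fy=2.1),cv2.resize(b[280:440,120:310],None,fx=2.1,fy=2.1)])
cv2.imwrite('pics/c2.png',o[:,:,::-1]); print(read_state()['eef_pos'])
E
```

```text
time: 2.55
eef_pos: [0.5185, 0.2116, 0.1419]
tcp_rot: [0.155, -0.158, 0.69, -0.69]
force: [-0.5, 0.5, -0.1]
grip_width: 0.0867
[0.52114306 0.21290636 0.14561011]
```

View pics/c2.png

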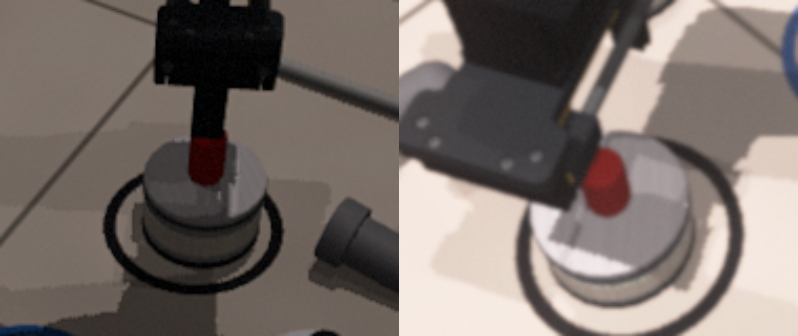

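The crops show the fingers straddling the knob, about 45 mm above it and slightly off in y. I'll correct that and go down.

```bash
python3 -m jog '{"grip":[87,87,87,87,87],"delta_pos":[[-2,8,-15],[0,0,-25],[0,0,-25],[0,0,-13],[0,0,0]],"roll":[0,0,0,0,0]}'; python3 - <<'E'
from h import *
p=[]
for k in range(2):
    p.append(read_state()['eef_pos']); a=read_camera('side')
b=snap('side','d3.png');a=snap('scene','s3.png');p.append(read_state()['eef_pos'])
o=np.hstack([cv2.resize(a[0:160,270:460],None,fx=2.1,fy=2.1),cv2.resize(b[280:440,120:310],None,fx=2.1,fy=2.1)])
cv2.imwrite('pics/c3.png',o[:,:,::-1]); print(np.array(p),read_state()['force'])
E
```

```text
time: 3.15
eef_pos: [0.5233, 0.2246, 0.0709]
tcp_rot: [0.161, -0.151, 0.69, -0.689]
force: [0.1, -0.4, -0.2]
grip_width: 0.087
[[0.52329603 0.22458964 0.07087436]
 [0.5237829  0.22497345 0.07180023]
 [0.5251314  0.22507521 0.07342729]] [ 0.54901587 -0.48029226  0.05651414]
```

View pics/c3.png

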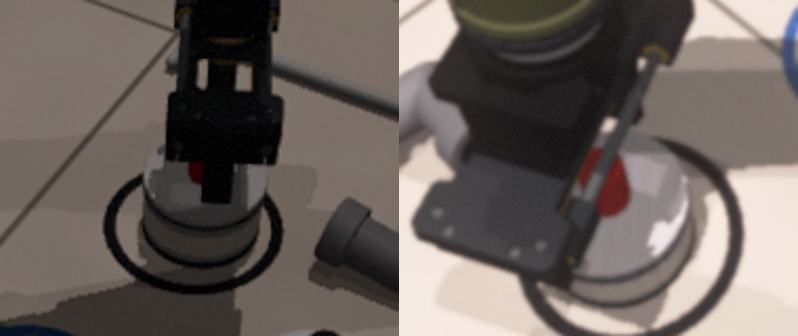

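The finger sits about 7 mm to the right of the knob's axis, which matches the measured TCP x of 0.524. I'll correct and finish the descent.

```bash
python3 -m jog '{"grip":[87,87],"delta_pos":[[-6,-4,-9],[0,0,0]],"roll":[0,0]}'; python3 - <<'E'
from h import *
p=[]
for k in range(2):
    p.append(read_state()['eef_pos']); b=snap('side','d4_%d.png'%k)
print(np.array(p),read_state()['force'])
E
```

```text
time: 3.55
eef_pos: [0.5198, 0.2212, 0.0655]
tcp_rot: [0.164, -0.148, 0.69, -0.689]
force: [-0.6, -0.8, 0.5]
grip_width: 0.0871
[[0.51978897 0.22117601 0.06550213]
 [0.5208505  0.22180782 0.0663832 ]] [0.6848102  0.14765318 0.55666677]
```

```bash
python3 -m jog '{"grip":[87,28,24,20,20,20],"delta_pos":[[-3,-1,-4],[0,0,0],[0,0,0],[0,0,0],[0,0,0],[0,0,0]],"roll":[0,0,0,0,0,0]}'; python3 - <<'E'
from h import *
s=read_state();print(s['eef_pos'],s['force'],s['torque'],s['grip_width'],R.from_quat(s['tcp_rot'],scalar_first=True).as_matrix()[:,1])
E
```

```text
time: 4.25
eef_pos: [0.5186, 0.2211, 0.063]
tcp_rot: [0.165, -0.146, 0.691, -0.689]
force: [0.5, -1.5, -0.2]
grip_width: 0.0546
[0.51856918 0.22114364 0.06302679] [ 0.50421903 -1.45338443 -0.21495396] [0.0215544  0.05716821 0.01717511] 0.05455410754015489 [ 0.02493388  0.00879406 -0.99965042]
```

```bash
python3 -m jog '{"grip":[20,20,20,20],"delta_pos":[[0,0,0],[0,0,0],[0,0,0],[0,0,0]],"roll":[0,0,0,0]}'; python3 - <<'E'
from h import *
s=read_state();print(s['eef_pos'],s['force'],s['torque'],s['grip_width'],R.from_quat(s['tcp_rot'],scalar_first=True).as_matrix())
E
```

```text
time: 4.65
eef_pos: [0.5188, 0.2211, 0.0631]
tcp_rot: [0.165, -0.146, 0.691, -0.689]
force: [-0.2, -0.1, 0.2]
grip_width: 0.0272
[0.5187574  0.22107947 0.06306348] [-0.15824252 -0.090064    0.23692041] [-0.07490192 -0.04154591  0.06365316] 0.027248431567462393 [[-0.90277326  0.02511366  0.42938299]
 [-0.42930406  0.00872889 -0.90311784]
 [-0.02642863 -0.99964649  0.00290118]]
```

```bash
python3 -m jog '{"grip":[20,20,20],"delta_pos":[[0,0,0],[-0.5,-4,-0.3],[-1,-8,-0.3]],"roll":[0,0,0]}'; python3 - <<'E'
from h import *
s=read_state();print(s['eef_pos'],s['force'],s['torque'],s['grip_width'],R.from_quat(s['tcp_rot'],scalar_first=True).as_matrix()[:,1])
E
```

```text
time: 4.95
eef_pos: [0.5174, 0.2119, 0.0631]
tcp_rot: [0.167, -0.146, 0.692, -0.687]
force: [-1.2, 3.3, 0.7]
grip_width: 0.0272
[0.51737173 0.21185185 0.06309528] [-1.20870652  3.31703072  0.69352819] [ 0.48089072 -0.04207856  0.09997181] 0.027245368641920127 [ 0.02660412  0.01287916 -0.99956308]
```

```bash
python3 -m jog '{"grip":[20,20,20,20,20],"delta_pos":[[-1.3,-10,-0.5],[-1.3,-10,-0.5],[-1.3,-10,-0.5],[-1.3,-10,-0.5],[-1.3,-10,-0.5]],"roll":[0,0,0,0,0]}'; python3 - <<'E'
from h import *
s=read_state();print(s['eef_pos'],s['force'],s['torque'],s['grip_width'],R.from_quat(s['tcp_rot'],scalar_first=True).as_matrix()[:,1])
E
```

```text
time: 5.45
eef_pos: [0.5123, 0.1604, 0.0631]
tcp_rot: [0.169, -0.144, 0.693, -0.686]
force: [-0.4, 4.5, 4.2]
grip_width: 0.0277
[0.51227145 0.16036992 0.06309242] [-0.42741884  4.47968824  4.18545291] [ 0.65260988 -0.08397036 -0.02157966] 0.027700390774692517 [ 0.03230644  0.01689408 -0.99933522]
```

```bash
python3 -m jog '{"grip":[20,20,20,20,20,20,20],"delta_pos":[[-1.3,-10,-0.3],[-1.3,-10,-0.3],[-1.3,-10,-0.3],[-1.3,-10,-0.3],[-1.3,-10,-0.3],[-1.3,-10,-0.3],[-1.3,-8,-0.3]],"roll":[0,0,0,0,0,0,0]}'; python3 - <<'E'
from h import *
s=read_state();print(s['eef_pos'],s['force'],s['torque'],s['grip_width'],R.from_quat(s['tcp_rot'],scalar_first=True).as_matrix()[:,1])
b=snap('side','d5.png');a=snap('scene','s5.png')
o=np.hstack([a[60:260,200:400],b[220:420,200:400]]);cv2.imwrite('pics/c5.png',cv2.resize(o,None,fx=2,fy=2)[:,:,::-1])
E
```

```text
time: 6.15
eef_pos: [0.5041, 0.0871, 0.0631]
tcp_rot: [0.17, -0.142, 0.693, -0.686]
force: [0.4, 3.5, 5.4]
grip_width: 0.0272
[0.50406889 0.08706286 0.06307218] [0.40390985 3.50596038 5.36766124] [ 0.6612875  -0.13227124  0.0246086 ] 0.027204185003653736 [ 0.03645169  0.01896064 -0.99915553]
```

View pics/c5.png

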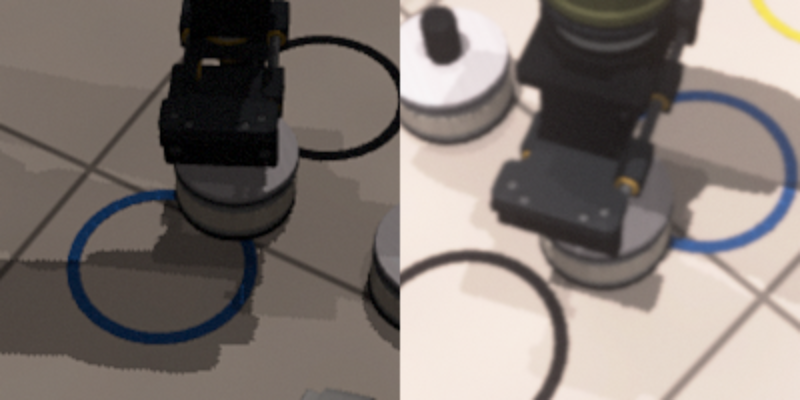

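The pot is upright and flat on the tiles, off the black ring and heading into the blue one. The black pot is well clear. About (-15, -89) mm remain.

```bash
python3 -m jog '{"grip":[20,20,20,20,20,20,20,20,20],"delta_pos":[[-1.9,-10,-0.2],[-1.9,-10,-0.2],[-1.9,-10,-0.2],[-1.9,-10,-0.2],[-1.9,-10,-0.2],[-1.9,-10,-0.2],[-1.9,-10,-0.2],[-1,-7,-0.2],[-1,-4,0]],"roll":[0,0,0,0,0,0,0,0,0]}'; python3 - <<'E'
from h import *
s=read_state();print(s['eef_pos'],s['force'],s['torque'],s['grip_width'],R.from_quat(s['tcp_rot'],scalar_first=True).as_matrix()[:,1])
E
```

```text
time: 7.15
eef_pos: [0.4872, -0.0024, 0.0631]
tcp_rot: [0.169, -0.14, 0.694, -0.686]
force: [0.6, 3.4, 3.9]
grip_width: 0.0272
[ 0.48716454 -0.00241248  0.0630903 ] [0.60971985 3.37896812 3.90011512] [ 0.6196437  -0.19131644  0.02695384] 0.027160548379218455 [ 0.03675316  0.01899887 -0.99914376]
```

```bash
python3 - <<'E'
from h import *
b=snap('side','d6.png');a=snap('scene','s6.png')
print(read_state()['eef_pos'],read_state()['force'])
o=np.hstack([a[120:260,210:350],b[230:370,280:420]]);cv2.imwrite('pics/c6.png',cv2.resize(o,None,fx=2.8,fy=2.8)[:,:,::-1])
E
```

```text
[ 0.48694879 -0.0032927   0.06301438] [ 0.5382754  -0.78498539  5.75036015]
```

View pics/c6.png

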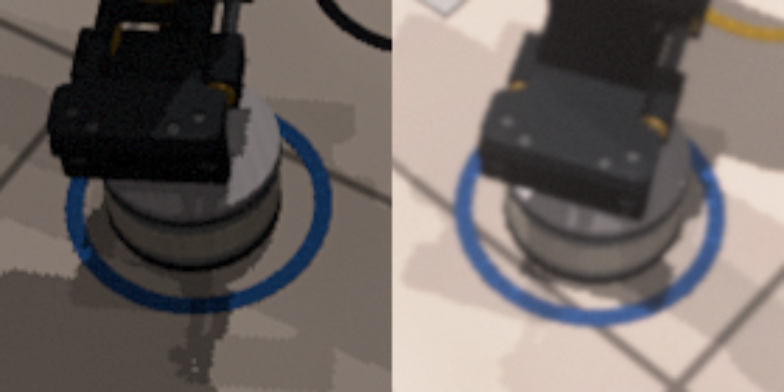

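Both views show the base inside the blue ring with tile visible all round its near side. Releasing.

```bash
python3 -m jog '{"grip":[60,87,87,87,87,87,87,87,87,87],"delta_pos":[[0,0,0],[0,0,0],[0,0,0],[0,0,0],[0,0,0],[0,0,0],[0,0,0],[0,0,0],[0,0,0],[0,0,0]],"roll":[0,0,0,0,0,0,0,0,0,0]}'
```

```text
time: 8.25
eef_pos: [0.4815, -0.0072, 0.0593]
tcp_rot: [0.164, -0.144, 0.693, -0.687]
force: [0.1, -0.6, -0.2]
grip_width: 0.0864
```

```bash
python3 -m jog '{"grip":[87,87,87,87,87,87,87,87,87],"delta_pos":[[0,0,10],[0,0,20],[0,0,25],[0,0,30],[0,0,35],[0,-30,30],[0,-45,0],[0,-45,0],[0,-45,0]],"roll":[0,0,0,0,0,0,0,0,0]}'; python3 - <<'E'
from h import *
b=snap('side','d7.png');a=snap('scene','s7.png')
for n,im in (('scene',a),('side',b)):
    c=get_calibration(n);im=im.astype(int)
    r=(im[...,0]-im[...,1]>60)&(im[...,0]-im[...,2]>60);r[:,500:]=0
    v,u=np.nonzero(r);print(n,len(u),np.median(u),np.median(v),u.min(),u.max(),v.min(),v.max())
o=np.hstack([a[90:270,200:380],b[220:400,260:440]]);cv2.imwrite('pics/c7.png',cv2.resize(o,None,fx=2.2,fy=2.2,interpolation=cv2.INTER_CUBIC)[:,:,::-1])
E
```

```text
time: 9.15
eef_pos: [0.482, -0.1677, 0.224]
tcp_rot: [0.173, -0.148, 0.69, -0.687]
force: [0.9, 0.2, 0.4]
grip_width: 0.087
scene 211 275.0 152.0 266 283 145 158
side 260 355.0 267.0 346 499 65 275
```

View pics/c7.png

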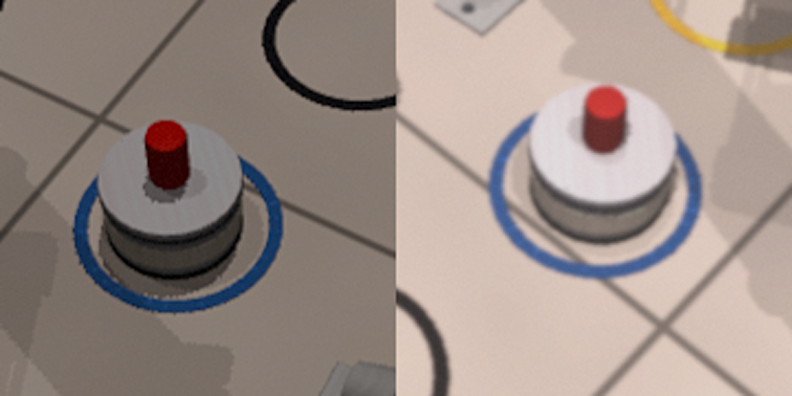

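View pics/d7.png

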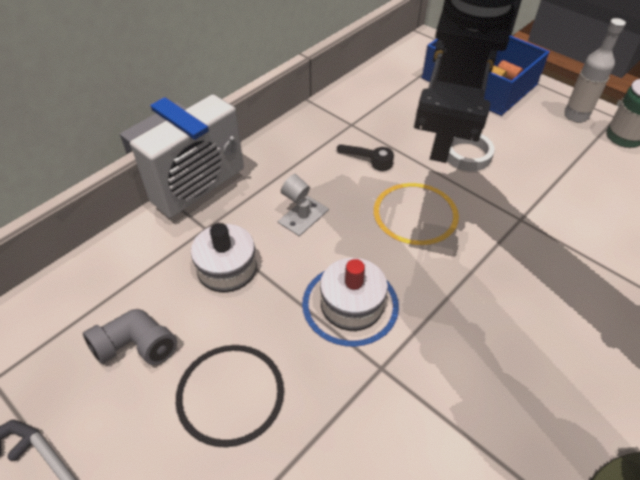

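The pot stands upright with its base inside the blue ring, nothing else has moved, and the gripper is clear. The knob's top is at about (275.3,151.2) in the scene view and (355,266.2) in the side view. Now a numeric check.

```bash
python3 - <<'E'
from h import *
cs,cd=get_calibration('scene'),get_calibration('side')
print(onz(cs,[[275.2,151.0],[424,163]],.096),onz(cd,[[354.9,266.1]],.096))
a=cv2.imread('pics/side0.png').astype(int);b=cv2.imread('pics/d7.png').astype(int)
print('black pot diff',abs(a-b)[215:295,185:262].mean())
E
```

```text
[[ 0.48746346 -0.00368414  0.096     ]
 [ 0.67507894  0.08018221  0.096     ]] [[ 0.48621683 -0.00235724  0.096     ]]
black pot diff 14.190800865800865
```

```bash
python3 - <<'E'
from h import *
a=cv2.imread('pics/side0.png',0)[200:300,170:275];b=cv2.imread('pics/d7.png',0)[200:300,170:275]
print(cv2.phaseCorrelate(a.astype(np.float64),b.astype(np.float64)))
hand_in()
E
```

```text
((-0.004161950458815511, 0.013210970108922027), 1.0145376249981095)
the job is handed in; nothing more can be done
```

I slid the red-knobbed pot by its knob about 225 mm from the black ring to the blue ring, let go and backed the gripper off. The job was handed in at about 9.3 s, well under the 43 s limit.

- **Position:** the last pictures put the pot about 2 mm from the ring's centre, where there is 15 mm of room. Its base is wholly inside the ring and it stands upright.
- **Contact with the tiles:** the tool's height stayed at 63.1 mm at every check during the slide. The pot was pressed down lightly, with up to about 6 N at the wrist, so it was not lifted.
- **Black pot:** it did not move. A plain picture difference over it came out at 14 grey levels, but comparing its position between the first and last side views gave a shift of about 0.01 pixel. I put the difference down to lighting, though I did not check that separately.
- **Flaws:** the tool tilted about 0.7° more during the slide (about 2.4° in all), and the arm sank about 4 mm when the fingers opened. In the pictures the pot looked upright, and it stayed centred. At its lowest reading the fingertips were still about 5 mm above the lid.

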